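Hang the hand-hole template on the carton jig's twin pins

ROBOT

A 6-joint arm with a two-finger parallel gripper is mounted at the origin on the work surface. World frame = base frame: x ahead of the robot, y to its left, z up, the work surface at z = 0. Lengths are in mm, angles in degrees, forces in N, time in s.
With the tool pointing down it reaches from about 325 to 850 mm from the base axis. Payload 15.5 kg.
Tool frame: the origin (TCP) lies at the very end of the fingers, on their centre line; the grasp point (between the pads) lies 19 mm behind it; z points along the fingers, y is the line along which they close (so a half turn about z gives the same grasp; the last joint's range is limited). The gripper opens to 91 mm and grips with 3 to 60 N. Pads are 32 mm wide; open, the fingers measure 118 mm over their backs; the gripper's body (76 mm by 178 mm) begins 60 mm behind the grasp point.
Start: joints at [-71.247, 28.281, 77.091, -0, 74.628, -5.472], TCP at [256.448, -569.965, 186.915] pointing down, gripper open.
Joint ranges: [-166.48, 166.48], [-47.26, 123.95], [12.59, 153.08], [-70.14, 250.14], [6.76, 159.57], [-176.63, 176.63]. Speed limits (degrees/s): [108.29, 108.29, 147.25, 172.46, 172.46, 172.46].

INTERFACE

Orientations are given as [roll, pitch, yaw] about the fixed x, y, z axes, in that order (R = Rz(yaw) Ry(pitch) Rx(roll)).
In Python, from workcell import manip gives the robot as it stands.
- The arm moves only by the tool carry_out, never from a script. Its argument "deltas" is a list of rows, each a list of 4 numbers: the shift along the tool's x, y, z in mm, then the turn about the tool's z in degrees. A call has 1 to 10 rows; each row shifts and turns the commanded pose from where the row before left it, along the tool's axes as they then stand; what a row does not reach is not made up. A row lasts 1/10 s, in which the tool goes at most 50 mm and 8.59 degrees, less where a joint would pass 70% of its speed; a pose out of reach is approached as far as the arm can. A call is refused whole if a number of a shift passes 50 or a number of a turn 8.59, either way. A call with a gripper value outside its range is refused whole. "gripper" is the gripper command: -1 is fully open, 1 is shut, values between are in proportion, set as the call begins (left out, the last holds). The fingers move at their own pace and stop on an object; the grip force is fixed at half the most. Time passes only in rows, so rows that do not move let the fingers close. It gives the time, the measured TCP pose, the force, the opening and the grip force at its end, in the units of the state.
- manip.sense(): the state, without advancing time (a new reading comes with each control period).
- manip.grab_frame(name): name is "side" or "top" or "wrist"; returns a dict with "img" (480x640x3 uint8, red, green, blue), "depth" (480x640 float32, mm along the optical axis (not along the pixel's ray), 0 where there is no reading), "K" (3x3 intrinsics, pixels), "T" (4x4, takes a point from camera to world coordinates); the wrist camera has in their place "hand_eye" (4x4, takes a point from camera to tool coordinates, whose origin is the TCP and whose axes are the flange's). Camera axes: x right, y up, looking along -z (the intrinsics and any distortion apply to the point x, -y, -z); pixel columns grow to the right and rows downward; lengths in mm; the calibration is good to about 2 mm. A picture is of the moment at which its call begins: read the wrist's pose just before it.
- manip.hand_in(): hands the job in; it is judged then, once.
Trained networks look in a picture, given as the dict that the camera call returned (one of the last four; its "shot" number tells which), for a name from the list of things; names that differ only in an ending like _2 or _b are one class to them, and where a whole thing is asked for, a point or a joint stands for the part that bears it (a point fixed in the world has none). Each returns a list of dicts, best first, with "p" (0 to 1); they miss things now and then, are a little off and sometimes report something else, mostly with a low value. They report only what shows in the picture. A call takes as long as a camera call. They do not tell look-alikes from the thing itself.
- manip.trace(thing, picture): "pixels" (480x640 bool, what is visible of it) and "rect" ([left, top, right, bottom] in pixels, round what is visible of it).
The state is a dict: "t": time; "joint_positions": joint angles; "qd": joint speeds; "joint_torque": joint torques, N m; "ee_pos": TCP position; "eef_rot": TCP orientation; "ft_force": force on the tool from outside, world axes, zero at the start; "torque": the same for the moment, N m; "width": finger opening in mm; "gripper_force": force on a finger pad.
Only numpy, scipy, OpenCV 4.12 (cv2) and the standard library are available. Lean on these libraries where they do the work, as an engineer would, in place of code of your own. Each camera call takes 0.05 s, during which the arm holds its last target. There are 200 camera calls.

TASK

On the packing bench of the cold store, pick up the blue marking template by its red grip and hang it on the two steel pins of the plywood jig, one pin through each of its two round holes, so that it lies flat and fully home on the cardboard sheet. Then let go of it; leave the yellow template where it lies.

Things in the scene. Friction and masses are not known exactly. Their poses are not given: they have to be found in the camera images.
- blue_grip (a point): Blue template, a plate 200 x 110 x 5 mm flat on the bench, 0.2 kg, with an upright red grip bar on its middle, 60 mm long (x), 18 thick (y), 50 high. The point is the bar's centre, 30 mm above the plate's underside; z up, x along plate and bar. Two 29 mm round holes on the x axis at x = -75 and +75 mm (fits either way round); two slots 70 x 22 mm at y = -38 and +38 mm.
- jig_top (a point): Fixed plywood jig 230 x 140 mm, covered by cardboard whose top is 22 mm above the bench. The point is on that top, midway between two upright steel pins; z up, x through both pins, which stand at x = -75 and +75 mm. Pins: 10 mm diameter, 45 mm tall, the last 15 mm tapering to 4 mm. With the blue plate home, its grip's centre is 30 mm above this point.
- yellow_grip (a point): Yellow template, a plate with a black grip bar, outer sizes as the blue one; the point is the centre of its bar, 30 mm above its underside. Its holes are only 100 mm apart, so it does not fit the pins. To be left where it lies.
Not all that is in view belongs to the job. Several things look just like the part that bears blue_grip: the one meant starts farthest from the robot's base.

How it is judged:
By the outcome, as a careful person would: the job done as asked, in the order asked, and still so for the second after the job is handed in, with the robot touching nothing.
It also fails if it takes over 40 s, if anything falls off the work surface, if the arm or the gripper's body presses on something with over 40 N, if the wrist force passes 120 N, or if a joint passes its speed limit or range.

## Working session

There is one attempt and no reset: what is moved stays moved. The work goes in short steps, Python scripts to look and compute and a tool call to move; the robot and the scene stay as the last step left them, time stands still between calls to the robot, and variables do not carry over. Pictures are saved under pics/ and viewed, at most 10 in all, crops included, and the job is handed in when it is done.

Besides the shell and the picture viewer there is one more tool, called after "Emit:" as name(argument=value, ...), one argument or row to a line, values as JSON. carry_out: Moves the arm, as the interface text tells. Its arguments: {"type":"object","properties":{"deltas":{"type":"array","items":{"type":"array","items":{"type":"number"}}},"gripper":{"type":"number"}},"required":["deltas"]}

```bash
mkdir -p pics; cat > h.py <<'E'
import numpy as np, cv2
from workcell import manip
def world(f,mask=None,T=None):
    T=f["T"] if T is None else T
    d=f["depth"]; K=f["K"]
    v,u=np.nonzero((d>0)&(mask if mask is not None else True))
    z=d[v,u]; P=np.c_[(u-K[0,2])/K[0,0]*z,-(v-K[1,2])/K[1,1]*z,-z]
    return P@T[:3,:3].T+T[:3,3],u,v
E
python3 - <<'E'
from h import *
s=manip.sense(); print(s["t"],s["ee_pos"],s["eef_rot"],s["width"])
a=manip.grab_frame("top"); 
for n in ["blue_grip","yellow_grip"]:
    for r in manip.trace(n,a):
        P,u,v=world(a,r["pixels"]); print(n,r["p"],r["rect"],np.median(P,0).round(),P.min(0).round(),P.max(0).round())
b=manip.grab_frame("side")
print({k:(v if k in("K","T") else 0) for k,v in a.items()})
cv2.imwrite("pics/top.png",a["img"][:,:,::-1]);cv2.imwrite("pics/side.png",b["img"][:,:,::-1])
E
```

```text
0.0 [ 256.32928931 -569.5698183   186.32491755] [-1.79930244e+02 -6.80499307e-03  2.42269847e+01] 91.02296771879203
blue_grip 0.94 [441.5, 280.3, 486.1, 299.9] [ 360. -279.    5.] [ 334. -348.   -4.] [ 380. -250.   10.]
blue_grip 0.81 [458.7, 158.8, 509.0, 246.0] [ 552. -345.    6.] [ 463. -410.   -5.] [ 670. -294.   60.]
blue_grip 0.67 [226.8, 272.9, 321.9, 337.0] [315. 132.   5.] [243.  23.  -2.] [389. 236.  60.]
yellow_grip 0.62 [293.7, 156.8, 356.0, 244.8] [557.  16.   5.] [458. -54.  -4.] [672.  85.  59.]
{'img': 0, 'depth': 0, 'K': array([[455.14691755,   0.        , 332.15954811],
       [  0.        , 455.14691755, 239.0641883 ],
       [  0.        ,   0.        ,   1.        ]]), 'T': array([[ 1.89968335e-02,  9.83088248e-01, -1.82144496e-01,
         2.78465919e+02],
       [-9.99708414e-01,  2.13929911e-02,  1.11993712e-02,
         1.08741997e+01],
       [ 1.49065858e-02,  1.81878633e-01,  9.83207993e-01,
         1.02566586e+03],
       [ 0.00000000e+00,  0.00000000e+00,  0.00000000e+00,
         1.00000000e+00]]), 'shot': 0}
```

View pics/top.png

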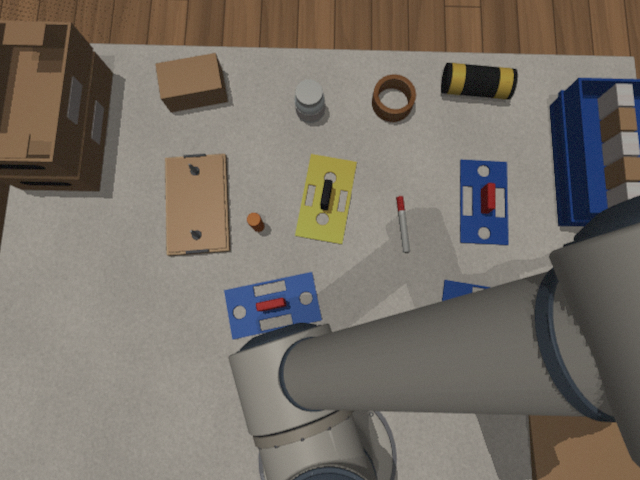

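View pics/side.png

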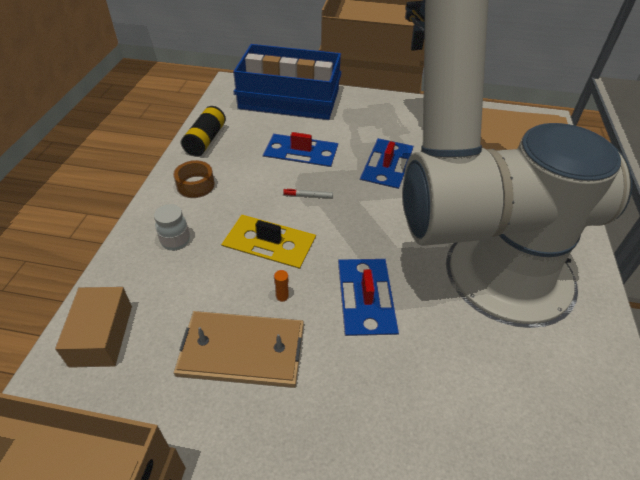

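Three blue look-alikes in the top view: pixel (489,198), the one at (470,300) mostly under the arm, and (271,304). Their distances from the base are about 655, 450 and 340 mm, so the one at (489,198) is meant. Jig pins show at (195,169) and (197,234), the yellow template at (326,198).

```bash
python3 - <<'E'
from h import *
a=manip.grab_frame("top"); b=manip.grab_frame("side")
def rect(P): 
    (c,s,an)=cv2.minAreaRect(P[:,:2].astype(np.float32)); return np.round(c,1),np.round(s,1),round(an,1)
for nm,f in (("top",a),("side",b)):
    P,u,v=world(f); C=f["img"][v,u].astype(int); x,y,z=P.T
    near=(abs(x-558)<140)&(abs(y+348)<100)
    blue=near&(C[:,2]>C[:,0]+50)&(z<15)&(z>-8); red=near&(C[:,0]>C[:,2]+60)&(C[:,0]>C[:,1]+60)&(z>20)
    print(nm,"blue",blue.sum(),rect(P[blue]),"red",red.sum(),rect(P[red]), rect(P[red&(z>50)]),P[red].mean(0).round(1),z[red].max())
    lab=[np.median(z[(abs(x-450)<40)&(abs(y+100)<40)])]; print("table z",lab)
    j=(abs(x-555)<170)&(abs(y-295)<100)
    card=j&(z>14)&(z<30); print("card",card.sum(),rect(P[card]),np.median(z[card]))
    pins=j&(z>32)&(z<80); Q=P[pins]
    for k in (Q[:,0]>555,Q[:,0]<555): 
        print("pin",k.sum(),Q[k].mean(0).round(1),Q[k].min(0).round(),Q[k].max(0).round(), [(q.round(1)) for q in Q[k][:12]])
    # heights of things in the way
    if nm=="top":
        w=(x>380)&(x<750)&(y>-420)&(y<420)
        print("max z",z[w&(y<200)&(y>-280)&(x>440)].max())
c=a["img"][140:270,430:540][:,:,::-1]; d=a["img"][140:270,150:260][:,:,::-1]
cv2.imwrite("pics/crop.png",cv2.resize(np.hstack([c,d]),None,fx=3.5,fy=3.5,interpolation=cv2.INTER_CUBIC))
E
```

```text
top blue 2494 (array([ 565.2, -352.4]), array([109.8, 200.4]), 88.2) red 183 (array([ 564.3, -350.7]), array([15.9, 58. ]), 88.9) (array([ 564.3, -350.7]), array([15.9, 58. ]), 88.9) [ 564.5 -350.5   54.9] 60.18339951986593
table z [np.float64(0.17353094460145257)]
card 5985 (array([541.6, 309.9]), array([231.2, 140.9]), 5.7) 21.807209341040334
pin 35 [614.3 315.7  51.4] [611. 312.  35.] [620. 322.  69.] [array([616.4, 317.3,  68.8]), array([617.8, 316.3,  65. ]), array([614.8, 317.7,  66.9]), array([614.9, 315.7,  66.6]), array([616.4, 314.7,  62.6]), array([620.2, 315.9,  51.9]), array([613.5, 318.5,  63.9]), array([614.7, 317.3,  60.8]), array([614. , 314.5,  62.7]), array([616.8, 314.8,  54.8]), array([618.5, 314. ,  50.3]), array([614.8, 321.7,  53.4])]
pin 33 [465.3 300.4  50. ] [462. 297.  32.] [470. 305.  66.] [array([467.2, 304.6,  66.1]), array([467.2, 302.5,  66. ]), array([467.4, 300.6,  65.3]), array([468.8, 300.5,  58.5]), array([469.2, 298.9,  56.6]), array([465. , 302.3,  66.3]), array([465.4, 300.8,  64.2]), array([466. , 299.4,  61.7]), array([466.5, 297.9,  59.5]),
[... 605 characters left out ...]
 66.3]), array([615.6, 315.3,  65.6]), array([619.5, 316.7,  63.1]), array([617.1, 317.2,  64.6]), array([615. , 317.2,  65.3]), array([615.1, 313.8,  60. ]), array([619. , 318.4,  62.3]), array([616.6, 318.9,  64. ]), array([615.6, 317.2,  61.6]), array([614.5, 315.7,  59.6])]
pin 57 [467.4 304.   50.7] [463. 298.  33.] [472. 308.  68.] [array([470.4, 298.2,  63.7]), array([468. , 299.5,  66.5]), array([469.2, 302.6,  67.4]), array([467.5, 301.5,  66.3]), array([465.4, 302. ,  67.8]), array([469.3, 302.5,  63.8]), array([467.6, 301.8,  63.3]), array([465.7, 301.7,  63.7]), array([471.8, 301.3,  57.6]), array([469.3, 302.9,  61. ]), array([467.2, 303.5,  62.6]), array([465.5, 302.8,  62. ])]
```

View pics/crop.png

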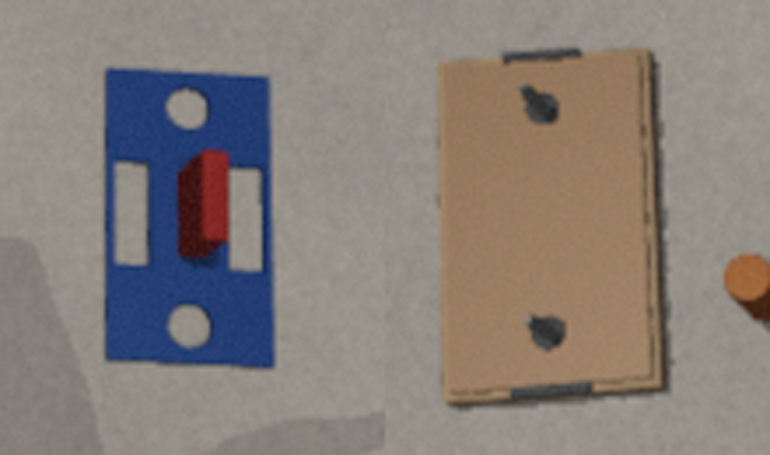

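The crop confirms the chosen plate: two round holes, two slots, red bar at top-view pixel (489,198), centre about (565,-352), yaw -1.7°. The jig, with pins at (195,169) and (197,234), is centred about (541,309), yaw 5.8°. Turning and moving over the grip.

Emit:
carry_out(
  deltas=[
    [0, 0, 0, 6.5],
    [0, 0, 0, 6.5],
    [0, 0, 0, 6.5],
    [0, 0, 0, 6.5],
    [0, -28, 0, 0],
    [10, -40, 0, 0],
    [30, -40, 0, 0],
    [30, -40, 0, 0],
    [40, -40, 0, 0],
    [40, -20, 0, 0],
  ],
  gripper=-1,
)

```text
t: 1.3
ee_pos: [408.6, -368.5, 187.2]
eef_rot: [-180.0, 0.0, -1.8]
ft_force: [0.3, -1.0, 0.6]
width: 91.5
gripper_force: 0.0
```

Emit:
carry_out(
  deltas=[
    [40, -10, 0, 0],
    [40, -5, 0, 0],
    [40, -4, 0, 0],
    [25, 0, 0, 0],
    [7, 0, 0, 0],
    [0, 0, 0, 0],
    [0, 0, 0, 0],
  ],
)

```text
t: 2.0
ee_pos: [559.6, -356.9, 186.8]
eef_rot: [-180.0, 0.0, -1.8]
ft_force: [0.8, 0.0, 0.5]
width: 91.4
gripper_force: 0.0
```

```bash
cat >> h.py <<'E'
def pose(s):
    from scipy.spatial.transform import Rotation as R
    T=np.eye(4);T[:3,:3]=R.from_euler("xyz",s["eef_rot"],degrees=True).as_matrix();T[:3,3]=s["ee_pos"];return T
E
python3 - <<'E'
from h import *
s=manip.sense(); W=pose(s); f=manip.grab_frame("wrist"); T=W@f["hand_eye"]
print(s["t"],s["ee_pos"],s["eef_rot"],s["ft_force"])
P,u,v=world(f,T=T); C=f["img"][v,u].astype(int); x,y,z=P.T
near=(abs(x-565)<140)&(abs(y+352)<100)
blue=near&(C[:,2]>C[:,0]+50)&(z<15)&(z>-8); red=near&(C[:,0]>C[:,2]+60)&(C[:,0]>C[:,1]+60)&(z>20)
for m in(blue,red,red&(z>48)): print(m.sum(),cv2.minAreaRect(P[m][:,:2].astype(np.float32)),np.percentile(z[m],[5,50,95]) if m.any() else 0)
def loc(w): return W[:3,:3].T@(np.array(w)-W[:3,3])
print(loc([564.8,-352,13]))
cv2.imwrite("pics/w1.png",f["img"][:,:,::-1])
E
```

```text
2.0 [ 559.55409846 -356.93698251  186.76829182] [-1.79983018e+02  4.20987546e-02 -1.79269831e+00] [0.75810914 0.04558023 0.4624243 ]
17963 ((562.3446655273438, -351.55218505859375), (112.00621032714844, 200.23300170898438), 88.0145263671875) [4.6357298  5.97143125 7.26062986]
1560 ((563.457275390625, -351.5899658203125), (16.906267166137695, 58.889801025390625), 88.08831787109375) [46.32184667 55.75303987 57.11021719]
1477 ((563.462158203125, -351.4598693847656), (16.90303611755371, 58.867000579833984), 88.36774444580078) [54.16722585 55.81136422 57.14716501]
[  5.21656538  -5.04717226 173.76600939]
```

View pics/w1.png

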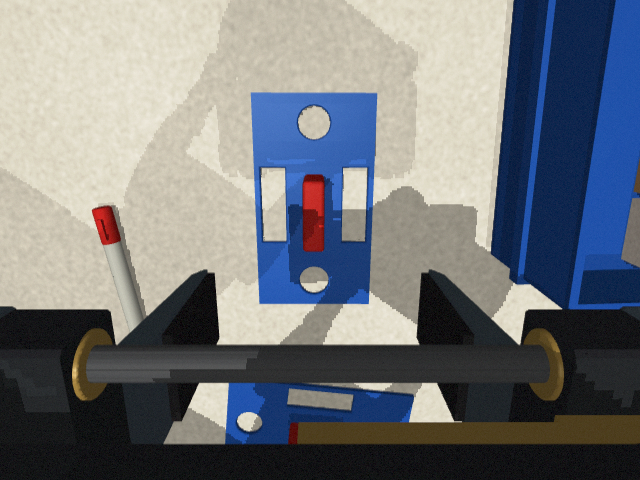

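The wrist view shows the plate with bar at (313,212), the second blue plate at (320,415), and the bin wall at right from column 490, clear of the fingers. Descending and gripping.

Emit:
carry_out(
  deltas=[
    [4, -5.5, 0, 0],
    [0, 0, 35, 0],
    [0, 0, 40, 0],
    [0, 0, 40, 0],
    [0, 0, 30, 0],
    [0, 0, 18, 0],
    [0, 0, 8, 0],
    [0, 0, 2, 0],
    [0, 0, 0, 0],
  ],
)

```text
t: 2.95
ee_pos: [565.0, -351.8, 14.8]
eef_rot: [180.0, -0.1, -1.8]
ft_force: [0.5, -0.3, 0.2]
width: 91.1
gripper_force: 0.0
```

Emit:
carry_out(
  deltas=[
    [0, 0, 0, 0],
    [0, 0, 0, 0],
    [0, 0, 0, 0],
    [0, 0, 0, 0],
    [0, 0, 0, 0],
    [0, 0, 0, 0],
    [0, 0, 0, 0],
    [0, 0, 0, 0],
  ],
  gripper=1,
)

```text
t: 3.75
ee_pos: [564.7, -351.6, 13.9]
eef_rot: [-180.0, 0.0, -1.8]
ft_force: [0.2, -0.2, -0.2]
width: 29.9
gripper_force: 0.0
```

Emit:
carry_out(
  deltas=[
    [0, 0, 0, 0],
    [0, 0, 0, 0],
    [0, 0, 0, 0],
    [0, 0, 0, 0],
    [0, 0, 0, 0],
  ],
)

```text
t: 4.25
ee_pos: [564.8, -351.6, 13.9]
eef_rot: [180.0, -0.0, -1.8]
ft_force: [1.0, -1.4, -0.9]
width: 17.7
gripper_force: 30.0
```

Emit:
carry_out(
  deltas=[
    [0, 0, -3, 0],
    [0, 0, -8, 0],
    [0, 0, -15, 0],
    [0, 0, -25, 0],
    [0, 0, -30, 0],
    [0, 0, -30, 0],
    [0, 0, -25, 0],
    [0, 0, -12, 0],
    [0, 0, -2, 0],
    [0, 0, 0, 0],
  ],
)

```text
t: 5.25
ee_pos: [564.4, -351.3, 163.6]
eef_rot: [-180.0, 0.0, -1.8]
ft_force: [-0.2, -0.1, -2.7]
width: 17.8
gripper_force: 30.0
```

```bash
python3 - <<'E'
from h import *
s=manip.sense(); W=pose(s); f=manip.grab_frame("wrist"); T=W@f["hand_eye"]
print(s["t"],s["ee_pos"],s["eef_rot"],s["ft_force"],s["width"])
P,u,v=world(f,T=T); C=f["img"][v,u].astype(int); x,y,z=P.T
Q=(P-W[:3,3])@W[:3,:3]
m=(C[:,2]>C[:,0]+50)&(abs(Q[:,0])<130)&(abs(Q[:,1])<80)&(Q[:,2]>-5)&(Q[:,2]<40)
q=Q[m]; print(m.sum(),cv2.minAreaRect(q[:,:2].astype(np.float32)),q.min(0),q.max(0)); 
A=np.c_[q[:,:2],np.ones(len(q))]; print("plane",np.linalg.lstsq(A,q[:,2],rcond=None)[0])
cv2.imwrite("pics/w2.png",f["img"][:,:,::-1])
E
```

```text
5.25 [ 564.43095415 -351.34491516  163.5652261 ] [-1.79982285e+02  2.29124109e-02 -1.77880324e+00] [-0.22391    -0.06240458 -2.68980734] 17.78006766729646
34360 ((1.4705352783203125, -1.6506118774414062), (193.0113525390625, 110.61963653564453), 0.1114722192287445) [-95.06184302 -56.88018699   4.16355886] [97.97356719 53.80448482 13.10140091]
plane [-8.95472773e-05  4.61370989e-04  8.08179983e+00]
```

View pics/w2.png

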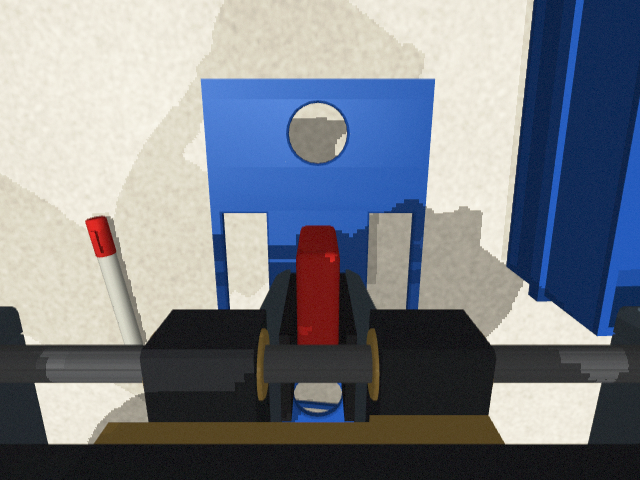

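The plate hangs level in the grip (far hole at (318,132), bar at (319,285)), centred within about 2 mm. Carrying it across to the jig.

Emit:
carry_out(
  deltas=[
    [0, 0, 0, -4],
    [0, 0, 0, -3.6],
    [0, -8, 0, 0],
    [0, -18, 0, 0],
    [0, -30, 0, 0],
    [0, -38, 0, 0],
    [0, -40, 0, 0],
    [0, -40, 0, 0],
    [0, -40, 0, 0],
    [0, -40, 0, 0],
  ],
)

```text
t: 6.3
ee_pos: [537.6, -96.0, 163.6]
eef_rot: [-180.0, 0.0, 5.7]
ft_force: [0.3, 0.4, -1.9]
width: 17.7
gripper_force: 30.0
```

Emit:
carry_out(
  deltas=[
    [4.5, -40, 0, 0],
    [4.5, -40, 0, 0],
    [4.5, -40, 0, 0],
    [4.5, -40, 0, 0],
    [4.5, -40, 0, 0],
    [4.5, -40, 0, 0],
    [4.5, -40, 0, 0],
    [4.5, -40, 0, 0],
    [4.5, -30, 0, 0],
    [4.5, -20, 0, 0],
  ],
)

```text
t: 7.3
ee_pos: [544.2, 276.7, 163.5]
eef_rot: [-180.0, 0.1, 5.8]
ft_force: [0.7, 0.1, -2.3]
width: 17.7
gripper_force: 30.0
```

Emit:
carry_out(
  deltas=[
    [0, -15, 0, 0],
    [0, -10, 0, 0],
    [0, -5, 0, 0],
    [0, 0, 0, 0],
    [0, 0, 0, 0],
    [0, 0, 0, 0],
  ],
)

```text
t: 7.9
ee_pos: [543.2, 302.8, 164.0]
eef_rot: [180.0, 0.0, 5.8]
ft_force: [0.4, 0.3, -2.1]
width: 18.2
gripper_force: 30.0
```

```bash
python3 - <<'E'
from h import *
s=manip.sense(); W=pose(s); f=manip.grab_frame("wrist"); T=W@f["hand_eye"]
print(s["t"],s["ee_pos"],s["eef_rot"],s["ft_force"],s["width"])
P,u,v=world(f,T=T); C=f["img"][v,u].astype(int); x,y,z=P.T
pin=(abs(x-616)<15)&(abs(y-317)<15)&(z>32)&(z<75); print("pin+ in wrist",pin.sum(),P[pin].mean(0) if pin.any() else 0)
Q=(P-W[:3,3])@W[:3,:3]
m=(C[:,2]>C[:,0]+50)&(abs(Q[:,0])<130)&(abs(Q[:,1])<80)&(Q[:,2]>-5)&(Q[:,2]<40)
q=Q[m]; print(m.sum(),q.min(0),q.max(0))
print(W[:3,:3].T@(np.array([541.3+1.5,309.2,36])-W[:3,3]))
cv2.imwrite("pics/w3.png",f["img"][:,:,::-1])
E
```

```text
7.9 [543.2261295  302.83928521 163.96241275] [1.79990473e+02 3.24126965e-03 5.76804238e+00] [ 0.43039153  0.31135998 -2.1373254 ] 18.20520677989545
pin+ in wrist 147 [615.9277358  318.34444068  60.77162033]
34271 [-94.64943481 -57.02755242   4.77299921] [98.19659044 53.56741679 13.16280726]
[  0.22252752  -6.39261389 127.96133918]
```

View pics/w3.png

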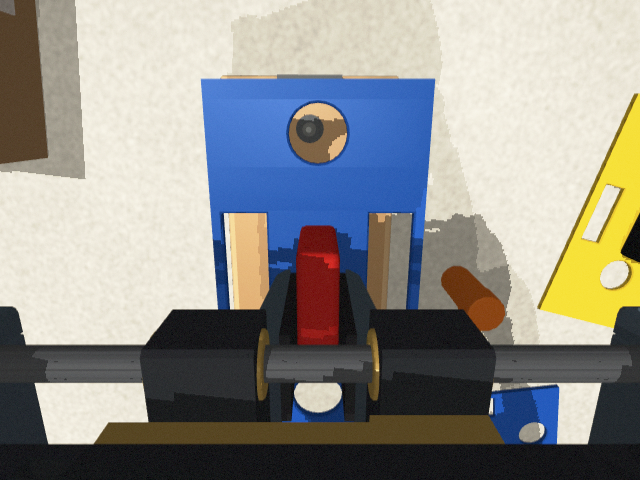

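Through the hole at (318,133) the pin shows at (309,129), a 6 mm offset as measured. Correcting, then lowering partway onto the pins.

Emit:
carry_out(
  deltas=[
    [0, -6.5, 0, 0],
    [0, 0, 10, 0],
    [0, 0, 20, 0],
    [0, 0, 25, 0],
    [0, 0, 15, 0],
    [0, 0, 5, 0],
    [0, 0, 8, 0],
    [0, 0, 8, 0],
    [0, 0, 9, 0],
    [0, 0, 0, 0],
  ],
)

```text
t: 8.95
ee_pos: [541.9, 309.8, 62.8]
eef_rot: [180.0, 0.1, 5.8]
ft_force: [-0.5, 0.6, -3.2]
width: 18.1
gripper_force: 30.0
```

```bash
python3 - <<'E'
from h import *
f=manip.grab_frame("wrist"); b=manip.grab_frame("side")
w=cv2.resize(f["img"][60:320,180:460],(560,520)); s=b["img"][270:430,150:390]; s=cv2.resize(s,(240,160))
c=np.zeros((520,800,3),np.uint8); c[:,:560]=w; c[:160,560:]=s
cv2.imwrite("pics/w4.png",c[:,:,::-1])
E
```

```text
(no output)
```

View pics/w4.png

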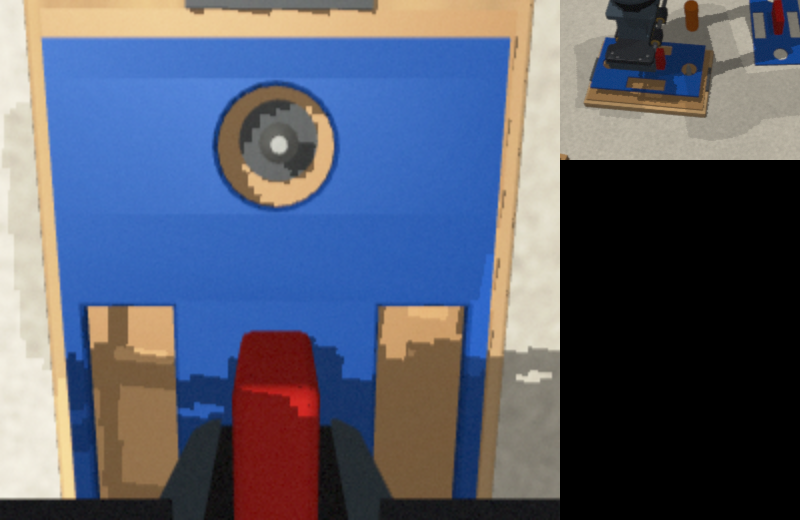

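The far pin stands centred in its hole, at (278,145) in the crop, with no contact force; lowering the last 26 mm.

Emit:
carry_out(
  deltas=[
    [0, 0, 7, 0],
    [0, 0, 7, 0],
    [0, 0, 6, 0],
    [0, 0, 3, 0],
    [0, 0, 2, 0],
    [0, 0, 1, 0],
    [0, 0, 0, 0],
    [0, 0, 0, 0],
  ],
)

```text
t: 9.85
ee_pos: [542.6, 310.1, 38.1]
eef_rot: [-180.0, -0.0, 5.8]
ft_force: [0.7, 0.2, -1.7]
width: 17.7
gripper_force: 30.0
```

Emit:
carry_out(
  deltas=[
    [0, 0, 1, 0],
    [0, 0, 0.5, 0],
    [0, 0, 0.5, 0],
    [0, 0, 0, 0],
    [0, 0, 0, 0],
  ],
)

```text
t: 10.35
ee_pos: [542.4, 310.1, 35.9]
eef_rot: [180.0, 0.0, 5.8]
ft_force: [0.8, -0.1, -2.1]
width: 17.9
gripper_force: 30.0
```

Emit:
carry_out(
  deltas=[
    [0, 0, 0.5, 0],
    [0, 0, 0.3, 0],
    [0, 0, 0, 0],
    [0, 0, 0, 0],
  ],
)

```text
t: 10.75
ee_pos: [542.5, 310.1, 35.9]
eef_rot: [-180.0, -0.0, 5.8]
ft_force: [-3.6, -1.4, 11.0]
width: 17.6
gripper_force: 30.0
```

Contact with the sheet (+11 N): the plate is home. Opening, then rising.

Emit:
carry_out(
  deltas=[
    [0, 0, -0.5, 0],
    [0, 0, 0, 0],
    [0, 0, 0, 0],
    [0, 0, 0, 0],
    [0, 0, 0, 0],
    [0, 0, 0, 0],
    [0, 0, 0, 0],
    [0, 0, 0, 0],
    [0, 0, 0, 0],
  ],
  gripper=0,
)

```text
t: 11.65
ee_pos: [542.4, 310.1, 35.6]
eef_rot: [180.0, 0.0, 5.8]
ft_force: [-0.1, -0.4, 0.0]
width: 45.7
gripper_force: 0.0
```

Emit:
carry_out(
  deltas=[
    [0, 0, -5, 0],
    [0, 0, -12, 0],
    [0, 0, -25, 0],
    [0, 0, -30, 0],
    [0, 0, -30, 0],
    [0, 0, -30, 0],
    [0, 0, -20, 0],
    [0, 0, -8, 0],
    [0, 0, 0, 0],
    [0, 0, 0, 0],
  ],
)

```text
t: 12.65
ee_pos: [542.0, 309.9, 194.9]
eef_rot: [180.0, 0.1, 5.8]
ft_force: [0.4, 0.1, -0.1]
width: 45.5
gripper_force: 0.0
```

```bash
python3 - <<'E'
from h import *
s=manip.sense(); W=pose(s); f=manip.grab_frame("wrist"); T=W@f["hand_eye"]; b=manip.grab_frame("side")
print(s["t"],s["ee_pos"],s["ft_force"],s["width"])
for g,T in((f,T),(b,b["T"])):
    P,u,v=world(g,T=T); C=g["img"][v,u].astype(int); x,y,z=P.T
    m=(abs(x-541)<140)&(abs(y-309)<85)&(C[:,2]>C[:,0]+50)&(z>0)&(z<60); q=P[m]
    A=np.c_[q[:,0]-541,q[:,1]-309,np.ones(len(q))]
    print(m.sum(),cv2.minAreaRect(q[:,:2].astype(np.float32)),np.linalg.lstsq(A,q[:,2],rcond=None)[0].round(4))
    card=(abs(x-541)<120)&(abs(y-309)<80)&(C[:,0]>C[:,2]+40)&(z>10)&(z<30); print(np.median(z[card]))
c=np.zeros((480,800,3),np.uint8); c[:360,:480]=cv2.resize(f["img"],(480,360)); c[:240,480:]=cv2.resize(b["img"][240:420,150:390],(320,240))
cv2.imwrite("pics/w5.png",c[:,:,::-1])
E
```

```text
12.65 [541.98646233 309.88894152 194.86237784] [ 0.41007461  0.05211888 -0.07287529] 45.46081245104042
18317 ((540.1566162109375, 311.849365234375), (199.77587890625, 110.04204559326172), 5.755670070648193) [-2.60000e-03  5.00000e-04  2.80199e+01]
22.69970144916971
3349 ((541.7109985351562, 308.99725341796875), (199.01356506347656, 112.30525207519531), 5.9945244789123535) [0.00000e+00 2.40000e-03 2.71765e+01]
21.079908395709424
```

View pics/w5.png

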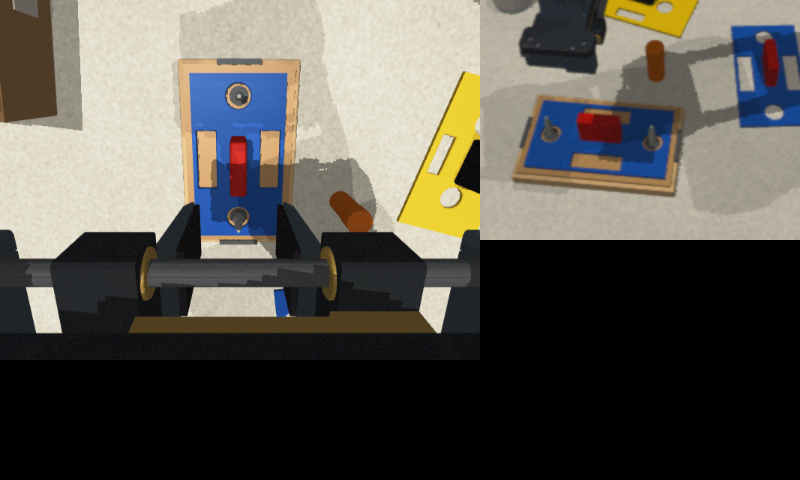

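Both pins stand through the holes, at (238,97) and (238,217). The plate top is at z = 27 mm and level, so it is fully home, and the gripper is clear.

```bash
python3 -c "
from workcell import manip; print(manip.hand_in())"
```

```text
the job is handed in; nothing more can be done
None
```

The blue template that started farthest from the base now hangs on both jig pins, flat and home on the cardboard and released; the yellow one was not touched, and the job was handed in at about 12.7 s (no verdict was returned).

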